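# Set the ball at the start stop of the rolling ramp

### The job

The large steel ball has run down to the bottom of the sloped V-shaped gutter. With your fingertips push it back up the gutter, between the two arms of the light gate without touching the gate, until it rests right against the start stop, and finish while holding it there with your fingers still on it, so that it cannot roll back down. Do not pick the ball up or take it between the fingers, do not shift the start stop, and leave the other things on the bench where they are.

Things in the scene. Friction and masses are not known exactly. Their poses are not given: they have to be found in the camera images.
- ball: Solid polished steel ball, 44 mm in diameter, 0.27 to 0.41 kg, slippery, rolls freely and runs down the gutter when let go; it starts at rest at the gutter's low end (centre at x = -200 mm in the gutter's frame). Origin at its centre; its axes turn as it rolls. Its upper 32 mm stand above the gutter's edges. Lying in the groove, its centre is at y = 0, z = 31 mm in the gutter's frame.
- gutter: 90-degree V gutter of aluminium angle, 520 mm long, on a beam over a plywood base (600 by 100 mm), sloping 7 degrees. Origin on the bottom line of the V, half-way along, 75 mm above the bench. x runs up the slope along the gutter, y across, z square to it, out of the open side. The V's edges are at z = 21 mm, y = +-21 mm (outside +-24).
- gate: Light gate: black plastic fork fixed to the gutter, 24 mm long along it, an arm on each side, open above. Origin on the bottom line of the gutter, in the middle of the fork (x = -60 mm in the gutter's frame); axes as the gutter's. Inner faces of the arms at y = +-45 mm, outer at +-59 mm, tops at z = 46 mm.
- stop_face (a point): Middle of the rubber downhill face of the start stop, an aluminium block 50 mm wide, 19 mm thick, clamped across the gutter's upper part, black thumbscrew on top (to z = 63 mm in the gutter's frame). Axes as the gutter's, x square to the face. The point is at y = 0, z = 31 mm in the gutter's frame: the ball touches the stop when its centre is 22 mm downhill of it.
- plug (a point): Top middle of the black rubber plug that keeps the ball from running out of the low end: 20 mm long, lying low in the groove below the ball, 28 mm downhill of the ball's centre as it starts. The point is at z = 18 mm in the gutter's frame: the space behind the ball is free above the gutter's edges.
- stop (a joint): Where the start stop is clamped: 0 to 0.10 m up the slope; its face is at x = 110 mm + this value in the gutter's frame. It is clamped tight and does not slide under pushes below about 80 N.
- stopwatch: Bystander: black round stopwatch, 54 mm across, 16 mm high, lying beside the ramp. Origin: centre of its underside.
- beaker: Bystander: open glass beaker, 60 mm across, 75 mm high, beside the ramp. Origin: centre of its underside.
- masses: Bystander: stack of four brass slotted masses on a hanger, 42 mm across, 94 mm high with the hook, beside the ramp. Origin: centre of its underside.
- dish: Bystander: glass dish, 80 mm across, 14 mm high, with three small steel balls (19 mm) kept in it (they do not come loose and stand up to 22 mm high), beside the ramp. Origin: centre of its underside.
- pencil: Bystander: black pencil, 190 mm long, 7 mm thick, lying along its x axis beside the ramp. Origin: half-way along, underneath.
Things that resemble listed ones, but are neither listed nor needed, are in the scene too. There is more than one size of the ball; the job needs the smaller.

How it is judged:
On the way:
1. the ball has been pushed up the gutter past the light gate (x of ball in the frame of gate above 0.025 m and not (z of ball in the frame of gutter above 0.03611 m or y of ball in the frame of gutter above 0.012 m or y of ball in the frame of gutter below -0.012 m)), for 0.1 s.
At the end, for the whole second after the job is handed in: The ball lies in the groove of the gutter at rest against the start stop (no more than 4 mm short of it), with the fingers in contact with it (more than 0.05 N), and the stop is where it was clamped (within 4 mm) (x of ball in the frame of stop_face between -0.026 and -0.019 m and z of ball in the frame of gutter between 0.02811 and 0.03411 m and y of ball in the frame of gutter between -0.005 and 0.005 m and contact force between the fingers and ball above 0.05 N and linear speed of ball below 0.01 m/s and distance of stop_face from where it was at the start of the episode below 0.004 m); the arm keeps its last pose, push and grip.
It fails at once if the ball is lifted more than 5 mm off the gutter or knocked out of it sideways (z of ball in the frame of gutter above 0.03611 m or y of ball in the frame of gutter above 0.012 m or y of ball in the frame of gutter below -0.012 m).
It fails at once if the ball is taken between the fingers (distance between the grasp point and ball below 0.017 m).
It fails at once if the light gate is touched with more than 1.5 N (contact force between any of the fingers, the arm and gate above 1.5 N).
It fails at once if the start stop is shifted by more than 4 mm (distance of stop_face from where it was at the start of the episode above 0.004 m).
It fails at once if a bystander (stopwatch, beaker, slotted masses, dish, pencil) is moved by more than 15 mm (distance of any of stopwatch, beaker, masses, dish, pencil from where it was at the start of the episode above 0.015 m).
It also fails if it takes over 42 s, if anything falls off the work surface, if the arm or the gripper's body presses on something with over 40 N, if the wrist force passes 120 N, or if a joint passes its speed limit or range.

### The arm

A 6-joint arm with a two-finger parallel gripper is mounted at the origin on the work surface. World frame = base frame: x ahead of the robot, y to its left, z up, the work surface at z = 0. Lengths are in m, angles in rad, forces in N, time in s.
With the tool pointing down it reaches from about 0.3 to 0.875 m from the base axis. Payload 4.2 kg.
Tool frame: the origin (TCP) lies on the centre line of the jaws, within the pads' length; the fingertips stand r.nose_length ahead of it and the grasp point (between the pads) lies 5 mm behind it (r.nose_length is the distance from the TCP to the fingertips, in m); z points along the fingers, y is the line along which they close (so a half turn about z gives the same grasp; the last joint's range is limited). The gripper opens to 85 mm and grips with 20 to 120 N. Pads are 22 mm wide; open, the fingers measure 114 mm over their backs; the gripper's body (76 mm by 85 mm) begins 54 mm behind the grasp point. The pads swing forward as they close: fully open they stand 13 mm farther back than shut.
Start: joints at [-1.224, 0.32, 1.565, -0, 1.257, -0.02], TCP at [0.206, -0.537, 0.245] pointing down, gripper open.
Joint ranges: [-3.11, 3.11], [-0.84, 2.01], [0.21, 2.61], [-1.34, 4.49], [0.05, 2.63], [-2.56, 2.56]. Speed limits (rad/s): [2.57, 2.57, 3.14, 3.14, 3.14, 3.14].

### API

Orientations are given as a 3x3 rotation matrix whose columns are the frame's x, y, z axes.
In Python, from station import r gives the robot as it stands. The module is installed in compiled form; this text tells all that it offers.
- The arm moves only by the tool step_arm, never from a script. Its argument "rows" is a list of rows, each an object of numbers: "gripper": the finger opening in m, from 0 to 0.0854; "tx", "ty", "tz": the shift along the tool's x, y, z in m; "turn": the turn about the tool's z in rad. A call has 1 to 20 rows; each row shifts and turns the commanded pose from where the row before left it, along the tool's axes as they then stand; what a row does not reach is not made up. A row lasts 1/10 s, in which the tool goes at most 50 mm and 8.59 degrees, less where a joint would pass 70% of its speed; a pose out of reach is approached as far as the arm can. A call is refused whole if a number of a shift passes 0.05 or a number of a turn 0.15, either way. A call with a gripper value outside its range is refused whole. The fingers move at their own pace and stop on an object; "grip_force" is the grip in N (left out, the last holds). Time passes only in rows, so rows that do not move let the fingers close. It gives the time, the measured TCP pose, the force, the opening and the grip force at its end, in the units of the state.
- r.read_state(): the state, without advancing time (a new reading comes with each control period).
- r.grab_frame(name): name is "scene" or "top"; returns a dict with "image" (480x640x3 uint8, blue, green, red), "vertical_fov" (degrees; the focal length in pixels is half the picture's height over the tangent of half this angle, whatever the lens; pixels are square), "cx", "cy" (the principal point, pixels), "k1" (the pictures are not rectified: a ray, as slopes to the right and down, at radius r is drawn at 1 + k1 r^2 times it, then the intrinsics apply), "R" (3x3) and "t" (3): a world point X has camera coordinates R X + t. Camera axes: x right, y down, z forward; pixel columns grow to the right and rows downward; lengths in m; the calibration is good to about 2 mm. A picture is of the moment at which its call begins. There is no depth.
- r.finish_job(): hands the job in; it is judged then, once.
Trained networks look in the newest picture that a camera, given by its name, has taken for a name from the list of things; names that differ only in an ending like _2 or _b are one class to them, and where a whole thing is asked for, a point or a joint stands for the part that bears it (a point fixed in the world has none). Each returns a list of dicts, best first, with "score" (0 to 1); they miss things now and then, are a little off and sometimes report something else, mostly with a low value. They report only what shows in the picture. A call takes as long as a camera call. They do not tell look-alikes from the thing itself.
- r.boxes_of(camera, thing): "point" ([x, y, z] in m, in world coordinates, good to about 4 mm: the middle of the surface that is visible of it).
- r.masks_of(camera, thing): "region" (480x640 bool, what is visible of it).
- r.landmark_of(camera, thing): "point" ([x, y, z] in m, in world coordinates, good to about 4 mm: a listed point, or the origin of a listed thing).
The state is a dict: "time_s": time; "joint_positions": joint angles; "joint_velocities": joint speeds; "effort": joint torques, N m; "position": TCP position; "eef_rot": TCP orientation; "wrist_force": force on the tool from outside, world axes, zero at the start; "wrist_torque": the same for the moment, N m; "gripper_width": finger opening in m; "finger_force": force on a finger pad.
Only numpy, scipy, OpenCV 4.12 (cv2) and the standard library are available. Lean on these libraries where they do the work, as an engineer would, in place of code of your own. Each camera call takes 0.05 s, during which the arm holds its last target. There are 200 camera calls.

## Working session

There is one attempt and no reset: what is moved stays moved. The work goes in short steps, Python scripts to look and compute and a tool call to move; the robot and the scene stay as the last step left them, time stands still between calls to the robot, and variables do not carry over. Pictures are saved under pics/ and viewed, at most 10 in all, crops included, and the job is handed in when it is done.

Besides the shell and the picture viewer there is one more tool, called as name(argument=value, ...), one argument or row to a line, values as JSON. step_arm: Moves the arm, as the interface text tells. Its arguments: {"type":"object","properties":{"rows":{"type":"array"},"grip_force":{"type":"number"}},"required":["rows"]}

```bash
mkdir -p pics; cat > h.py <<'E'
import numpy as np,cv2
from station import r
def proj(f,X):
    X=np.atleast_2d(X);c=X@np.array(f["R"]).T+np.array(f["t"]);s=c[:,:2]/c[:,2:]
    s=s*(1+f["k1"]*(s**2).sum(1,keepdims=True));F=240/np.tan(np.radians(f["vertical_fov"])/2)
    return s*F+[f["cx"],f["cy"]]
E
python3 - <<'E'
from h import *
for c in("scene","top"):
    f=r.grab_frame(c);cv2.imwrite(f"pics/{c}0.png",f["image"]);print(c,-np.array(f["R"]).T@f["t"])
    for n in("ball","gutter","gate","stop_face","plug","stopwatch","beaker","masses","dish","pencil"):
        print(n,[(np.round(d["point"],3).tolist(),round(d["score"],2),proj(f,d["point"])[0].astype(int).tolist()) for d in r.landmark_of(c,n)][:4])
s=r.read_state();print(s["time_s"],r.nose_length,s["gripper_width"],np.round(s["eef_rot"],3),s["wrist_force"])
E
```

```text
scene [0.91247401 0.03418771 0.7165217 ]
ball [([0.522, 0.224, 0.08], 0.97, [441, 221]), ([0.397, 0.238, 0.027], 0.71, [436, 178])]
gutter [([0.56, 0.029, 0.074], 0.65, [318, 240]), ([0.431, -0.117, 0.001], 0.23, [241, 194])]
gate [([0.55, 0.089, 0.066], 0.88, [356, 238])]
stop_face [([0.588, -0.128, 0.127], 0.77, [209, 234])]
plug []
stopwatch [([0.698, 0.09, 0.0], 0.96, [353, 341]), ([0.55, 0.086, 0.067], 0.6, [354, 238])]
beaker [([0.431, -0.117, 0.003], 0.57, [241, 194])]
masses [([0.388, 0.118, -0.001], 0.86, [368, 181])]
dish [([0.721, -0.076, -0.007], 0.81, [246, 353]), ([0.698, 0.088, 0.0], 0.33, [352, 341])]
pencil [([0.666, 0.284, 0.0], 0.73, [476, 327])]
top [0.40085482 0.01311938 0.89771585]
ball [([0.52, 0.226, 0.079], 0.98, [209, 257]), ([0.401, 0.241, 0.034], 0.81, [205, 324]), ([0.72, -0.077, -0.001], 0.63, [369, 164]), ([0.432, -0.118, -0.001], 0.17, [395, 306])]
gutter [([0.563, 0.027, 0.078], 0.68, [319, 232])]
gate [([0.549, 0.082, 0.07], 0.63, [289, 241])]
stop_face [([0.594, -0.129, 0.123], 0.57, [408, 208]), ([0.433, -0.119, -0.0], 0.44, [396, 305])]
plug [([0.513, 0.253, 0.07], 0.74, [196, 262])]
stopwatch [([0.699, 0.094, 0.001], 0.81, [286, 175]), ([0.666, 0.285, 0.002], 0.51, [192, 192])]
beaker [([0.429, -0.118, 0.003], 0.71, [395, 307]), ([0.594, -0.125, 0.123], 0.19, [405, 208])]
masses [([0.386, 0.12, -0.002], 0.57, [272, 331])]
dish [([0.722, -0.076, -0.002], 0.8, [369, 163]), ([0.593, -0.126, 0.125], 0.48, [406, 208])]
pencil [([0.661, 0.282, -0.003], 0.73, [194, 195])]
1.1 0.014 0.08547652866754438 [[ 0.933  0.359  0.   ]
 [ 0.359 -0.933 -0.   ]
 [ 0.     0.    -1.   ]] [-0.32438495  0.56852277 -0.6671118 ]
```

View pics/scene0.png

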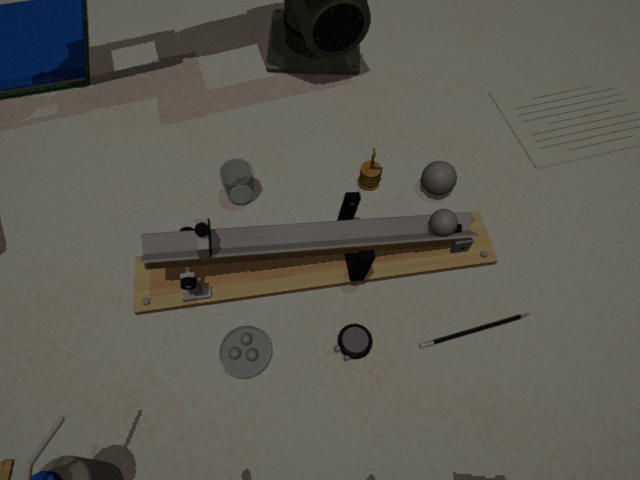

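View pics/top0.png

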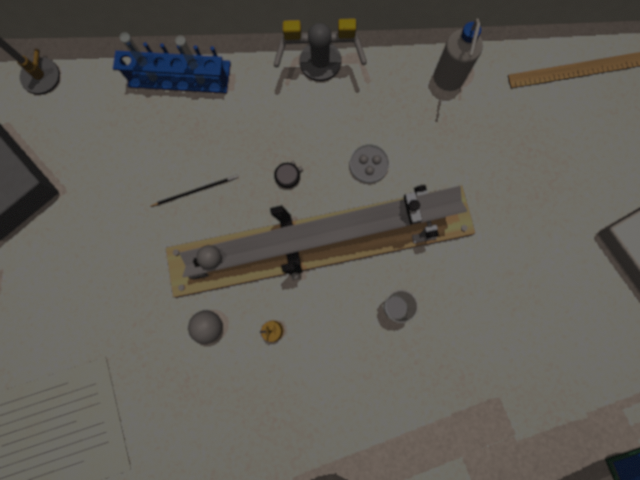

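The top picture shows the gutter running from its low end, about (190,262), up to the stop, about (412,207), with the gate arms at (282,216) and (291,265).

Ball candidates:
- Ball in the gutter at top (209,257), scene (441,221). It lies in the groove and is the smaller one.
- Bigger ball on the bench at top (205,326), scene (438,179). This is a look-alike.
- Three small balls in the dish at top (369,163).

I choose the one in the gutter. Next I fit the gutter frame and check it in one crop.

```bash
cat >> h.py <<'E'
def frame(p):
    ox,oy,yaw=p;c,s=np.cos(yaw),np.sin(yaw);a=np.radians(7);C,S=np.cos(a),np.sin(a)
    R=np.array([[c*C,-s,-c*S],[s*C,c,-s*S],[S,0,C]])
    return R,np.array([ox,oy,.075])
E
python3 - <<'E'
from h import *
from scipy.optimize import least_squares
obs=[]
for k in range(3):
  for c in("scene","top"):
    f=r.grab_frame(c)
    for n,q in(("ball",[-.2,0,.031]),("gutter",[0,0,0]),("gate",[-.06,0,0]),("stop_face",None)):
        d=r.landmark_of(c,n)
        if d:obs.append((q,d[0]["point"]))
def res(p):
    R,o=frame(p[:3]);return np.concatenate([R@np.array(q if q else [.11+p[3],0,.031])+o-X for q,X in obs])
s=least_squares(res,[.56,.028,-1.37,.05],loss="soft_l1",f_scale=.004);p=s.x
print(p,np.degrees(p[2]));print(np.round(res(p).reshape(-1,3)*1000))
np.save("p.npy",p);R,o=frame(p[:3])
f=r.grab_frame("top");im=cv2.resize(f["image"],None,fx=2.5,fy=2.5)
def dot(q,col):
    for u in proj(f,np.array(q)@R.T+o):cv2.circle(im,tuple(int(v) for v in u*2.5+.75),2,col,-1)
for y in(-.021,.021):dot([[x,y,.021] for x in np.linspace(-.26,.26,40)],(0,255,0))
t=np.linspace(0,6.28,24)
V=np.array(f["R"])
bc=np.array([-.2,0,.031])@R.T+o
for a in t:
    u=proj(f,bc+.022*(V[0]*np.cos(a)+V[1]*np.sin(a)))[0]*2.5;cv2.circle(im,tuple(u.astype(int)),1,(0,0,255),-1)
dot([[.11+p[3],y,.031] for y in np.linspace(-.025,.025,8)],(255,255,0))
dot([[-.06+a,y,.046] for a in(-.012,.012) for y in(-.059,-.045,.045,.059)],(0,0,255))
cv2.imwrite("pics/fit.png",im[420:840,400:1200])
print("ball",bc,"face",np.array([.11+p[3],0,.031])@R.T+o, r.read_state()["time_s"])
E
```

```text
[ 0.55970568  0.02759729 -1.36536809  0.05346002] -78.22982926351104
[[123. -16.  52.]
 [ -3.   3.   0.]
 [ -3.  -0.   0.]
 [  6.   3.   0.]
 [ -1.  -2.   2.]
 [  1.  -3.  -5.]
 [ -2.   4.   1.]
 [ -1.  -4.   1.]
 [ -3.   0.   0.]
 [ -1.   2.   1.]
 [  1.   2.   1.]
 [ -1.   3.  -0.]
 [121. -17.  47.]
 [ -1.  -3.  -1.]
 [ -2.   3.  -3.]
 [ -2.  -2.   1.]
 [120. -17.  52.]
 [133. 142.  73.]
 [ -2.  -1.   2.]
 [  4.   2.   3.]
 [ -3.  -0.  -1.]
 [  2.  -0.  -4.]
 [ -3.   4.  -3.]
 [ -3.  -1.   2.]]
ball [0.51844185 0.22563113 0.08139506] face [ 0.59203012 -0.12753447  0.1256897 ] 2.65
```

View pics/fit.png

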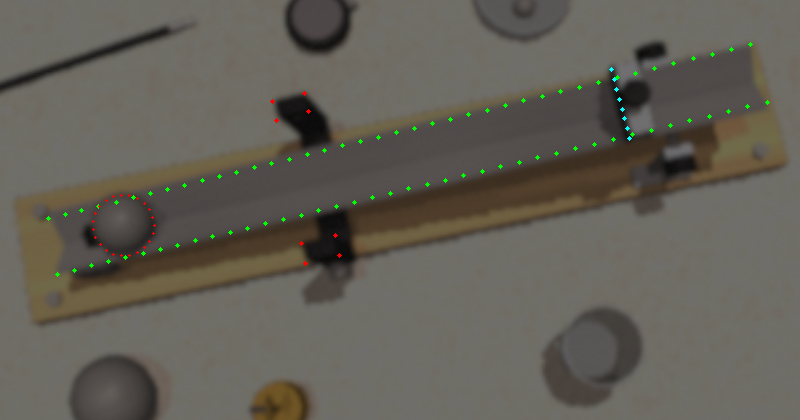

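The fit agrees with the picture to about 3 mm: ball circle at (124,225), stop face at (620,103), gutter edges on the rims. The ball outline matches 44 mm, and the bench ball at (113,400) is clearly bigger. Next I turn the tool so its x points downhill, and close the fingers.

step_arm(
  rows=[
    {"gripper": 0,"turn": -0.14},
    {"gripper": 0,"turn": -0.14},
    {"gripper": 0,"turn": -0.14},
    {"gripper": 0,"turn": -0.14},
    {"gripper": 0,"turn": -0.14},
    {"gripper": 0,"turn": -0.14},
    {"gripper": 0,"turn": -0.14},
    {"gripper": 0,"turn": -0.14},
    {"gripper": 0,"turn": -0.14},
    {"gripper": 0,"turn": -0.14},
  ],
  grip_force=20,
)

```text
validation failed for argument at $.ro...
```

step_arm(
  rows=[
    {"tx": 0.036,"ty": 0.023},
    {"tx": 0.036,"ty": 0.023},
    {"tx": 0.036,"ty": 0.023},
    {"tx": 0.036,"ty": 0.023},
    {"tx": 0.036,"ty": 0.023},
    {"tx": 0.036,"ty": 0.023},
    {"tx": 0.036,"ty": 0.023},
    {"tx": 0.036,"ty": 0.023},
    {"tx": 0.036,"ty": 0.023},
    {"tx": 0.036,"ty": 0.023},
    {"tx": 0.036,"ty": 0.023},
    {"tx": 0.036,"ty": 0.023},
    {"tx": 0.036,"ty": 0.023},
    {"tx": 0.036,"ty": 0.023},
    {"tx": 0.036,"ty": 0.023},
    {"tx": 0.036,"ty": 0.023},
    {"tx": 0.036,"ty": 0.023},
    {"tx": 0.036,"ty": 0.023},
    {"tx": 0.036,"ty": 0.023},
    {"tx": 0.036,"ty": 0.023},
  ],
)

```text
validation failed for argument at $.ro...
```

```bash
cat > st.py <<'E'
from h import *
p=np.load("p.npy");R,o=frame(p[:3]);s=r.read_state();P=np.array(s["position"]);E=np.array(s["eef_rot"])
b=np.array([-.2,0,.031])@R.T+o
print(s["time_s"],"tcp",P.round(4),"gutter frame",((P-o)@R).round(4),"tip",((P-[0,0,r.nose_length]-o)@R).round(4),"yaw",np.degrees(np.arctan2(E[1,0],E[0,0])).round(2),"w",s["gripper_width"],"F",np.round(s["wrist_force"],2),"Ffing",s["finger_force"])
print("start ball in tool axes",((b-P)@E).round(4),"stopped-ball",((np.array([.11+p[3]-.022,0,.031])@R.T+o-P)@E).round(4))
E
python3 st.py
```

```text
2.65 tcp [ 0.2062 -0.5368  0.2453] gutter frame [ 0.4976 -0.4612  0.1105] tip [ 0.4959 -0.4612  0.0966] yaw 21.02 w 0.08531237126412095 F [0.47 0.59 0.6 ] Ffing 0.0
start ball in tool axes [ 0.5649 -0.5997  0.1638] stopped-ball [ 0.5104 -0.2652  0.1223]
```

step_arm(
  rows=[
    {"gripper": 0.0,"tx": 0.0,"ty": 0.0,"tz": 0.0,"turn": -0.14},
    {"gripper": 0.0,"tx": 0.0,"ty": 0.0,"tz": 0.0,"turn": -0.14},
  ],
  grip_force=20,
)

```text
time_s: 2.85
position: [0.2062, -0.5368, 0.2453]
eef_rot: [[0.795, 0.607, 0.0], [0.607, -0.795, -0.0], [-0.0, 0.0, -1.0]]
wrist_force: [0.7, -0.4, 0.1]
gripper_width: 0.059
finger_force: 0.0
```

All keys are needed in every row.

step_arm(
  rows=[
    {"gripper": 0,"tx": 0,"ty": 0,"tz": 0,"turn": -0.14},
    {"gripper": 0,"tx": 0,"ty": 0,"tz": 0,"turn": -0.14},
    {"gripper": 0,"tx": 0,"ty": 0,"tz": 0,"turn": -0.14},
    {"gripper": 0,"tx": 0,"ty": 0,"tz": 0,"turn": -0.14},
    {"gripper": 0,"tx": 0,"ty": 0,"tz": 0,"turn": -0.14},
    {"gripper": 0,"tx": 0,"ty": 0,"tz": 0,"turn": -0.14},
    {"gripper": 0,"tx": 0,"ty": 0,"tz": 0,"turn": -0.14},
    {"gripper": 0,"tx": 0,"ty": 0,"tz": 0,"turn": -0.14},
  ],
)

```text
time_s: 3.65
position: [0.2062, -0.5368, 0.2453]
eef_rot: [[-0.2, 0.98, 0.0], [0.98, 0.2, -0.0], [-0.0, 0.0, -1.0]]
wrist_force: [0.9, -0.1, 0.3]
gripper_width: 0.0001
finger_force: 0.0
```

step_arm(
  rows=[
    {"gripper": 0,"tx": 0.036,"ty": 0.023,"tz": 0,"turn": 0},
    {"gripper": 0,"tx": 0.036,"ty": 0.023,"tz": 0,"turn": 0},
    {"gripper": 0,"tx": 0.036,"ty": 0.023,"tz": 0,"turn": 0},
    {"gripper": 0,"tx": 0.036,"ty": 0.023,"tz": 0,"turn": 0},
    {"gripper": 0,"tx": 0.036,"ty": 0.023,"tz": 0,"turn": 0},
    {"gripper": 0,"tx": 0.036,"ty": 0.023,"tz": 0,"turn": 0},
    {"gripper": 0,"tx": 0.036,"ty": 0.023,"tz": 0,"turn": 0},
    {"gripper": 0,"tx": 0.036,"ty": 0.023,"tz": 0,"turn": 0},
    {"gripper": 0,"tx": 0.036,"ty": 0.023,"tz": 0,"turn": 0},
    {"gripper": 0,"tx": 0.036,"ty": 0.023,"tz": 0,"turn": 0},
    {"gripper": 0,"tx": 0.036,"ty": 0.023,"tz": 0,"turn": 0},
    {"gripper": 0,"tx": 0.036,"ty": 0.023,"tz": 0,"turn": 0},
    {"gripper": 0,"tx": 0.036,"ty": 0.023,"tz": 0,"turn": 0},
    {"gripper": 0,"tx": 0.036,"ty": 0.023,"tz": 0,"turn": 0},
    {"gripper": 0,"tx": 0.036,"ty": 0.023,"tz": 0,"turn": 0},
    {"gripper": 0,"tx": 0.036,"ty": 0.023,"tz": 0,"turn": 0},
    {"gripper": 0,"tx": 0.036,"ty": 0.023,"tz": 0,"turn": 0},
    {"gripper": 0,"tx": 0.036,"ty": 0.023,"tz": 0,"turn": 0},
    {"gripper": 0,"tx": 0.036,"ty": 0.023,"tz": 0,"turn": 0},
    {"gripper": 0,"tx": 0.036,"ty": 0.023,"tz": 0,"turn": 0},
  ],
)

```text
time_s: 5.65
position: [0.5176, 0.2609, 0.2453]
eef_rot: [[-0.195, 0.981, 0.0], [0.981, 0.195, -0.0], [-0.0, 0.0, -1.0]]
wrist_force: [0.7, 0.1, -0.4]
gripper_width: -0.0002
finger_force: 0.0
```

```bash
python3 st.py
```

```text
5.65 tcp [0.5176 0.2609 0.2453] gutter frame [-0.2144  0.0063  0.1979] tip [-0.2161  0.0063  0.184 ] yaw 101.25 w -0.00017700675812775538 F [ 0.66  0.09 -0.37] Ffing 0.0
start ball in tool axes [-0.0347 -0.0061  0.1639] stopped-ball [-0.3736 -0.003   0.1224]
```

step_arm(
  rows=[
    {"gripper": 0,"tx": 0.015,"ty": -0.006,"tz": 0,"turn": 0},
    {"gripper": 0,"tx": 0,"ty": 0,"tz": 0.04,"turn": 0},
    {"gripper": 0,"tx": 0,"ty": 0,"tz": 0.04,"turn": 0},
    {"gripper": 0,"tx": 0,"ty": 0,"tz": 0.03,"turn": 0},
    {"gripper": 0,"tx": 0,"ty": 0,"tz": 0.02,"turn": 0},
    {"gripper": 0,"tx": 0,"ty": 0,"tz": 0.01,"turn": 0},
    {"gripper": 0,"tx": 0,"ty": 0,"tz": 0.01,"turn": 0},
    {"gripper": 0,"tx": 0,"ty": 0,"tz": 0.007,"turn": 0},
    {"gripper": 0,"tx": 0,"ty": 0,"tz": 0,"turn": 0},
  ],
)

```text
time_s: 6.55
position: [0.5083, 0.2724, 0.0881]
eef_rot: [[-0.195, 0.981, -0.0], [0.981, 0.195, -0.0], [-0.0, -0.0, -1.0]]
wrist_force: [0.4, -0.0, 0.8]
gripper_width: -0.0001
finger_force: 0.0
```

```bash
python3 st.py; python3 - <<'E'
from h import *
f=r.grab_frame("scene");cv2.imwrite("pics/s2.png",cv2.resize(f["image"][140:300,340:540],None,fx=3.5,fy=3.5,interpolation=2))
E
```

```text
6.55 tcp [0.5083 0.2724 0.0881] gutter frame [-0.2467 -0.0004  0.0435] tip [-0.2484 -0.0004  0.0296] yaw 101.22 w -0.0001261348370976739 F [ 0.38 -0.01  0.8 ] Ffing 0.0
start ball in tool axes [-0.0479  0.0009  0.0067] stopped-ball [-0.3868  0.0041 -0.0348]
```

View pics/s2.png

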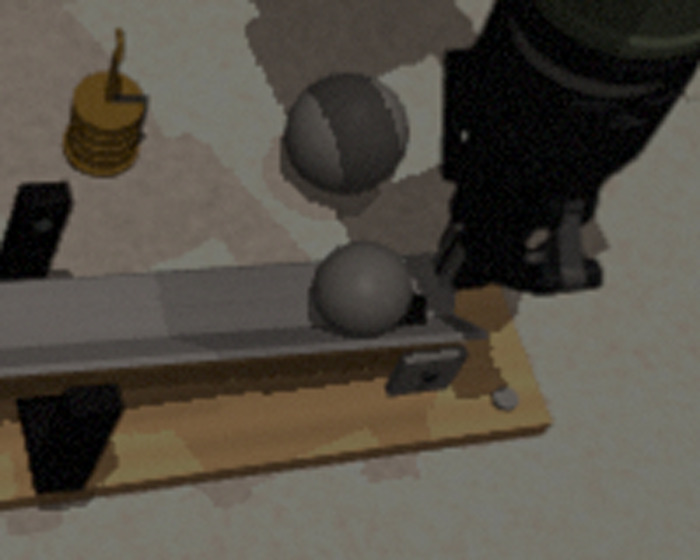

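The crop shows the closed fingertips at about (450,270), right behind the ball at (365,288), above the plug and clear of the gutter. Now a gentle touch.

step_arm(
  rows=[
    {"gripper": 0,"tx": 0,"ty": 0,"tz": 0.002,"turn": 0},
    {"gripper": 0,"tx": -0.005,"ty": 0,"tz": 0,"turn": 0},
    {"gripper": 0,"tx": -0.005,"ty": 0,"tz": 0,"turn": 0},
    {"gripper": 0,"tx": -0.004,"ty": 0,"tz": 0,"turn": 0},
    {"gripper": 0,"tx": -0.004,"ty": 0,"tz": -0.0005,"turn": 0},
    {"gripper": 0,"tx": -0.004,"ty": 0,"tz": -0.0005,"turn": 0},
    {"gripper": 0,"tx": -0.004,"ty": 0,"tz": -0.0005,"turn": 0},
    {"gripper": 0,"tx": -0.004,"ty": 0,"tz": -0.0005,"turn": 0},
  ],
)

```text
time_s: 7.4
position: [0.515, 0.2446, 0.0893]
eef_rot: [[-0.194, 0.981, 0.002], [0.981, 0.194, 0.004], [0.003, 0.003, -1.0]]
wrist_force: [-1.1, 5.4, 3.1]
gripper_width: -0.0005
finger_force: 3.0
```

```bash
cat > look.py <<'E'
from h import *
import sys
p=np.load("p.npy");R,o=frame(p[:3]);P=np.array(r.read_state()["position"])
for c in("top","scene"):
    f=r.grab_frame(c)
    print(c,[((np.array(d["point"])-o)@R).round(4).tolist()+[round(d["score"],2)] for d in r.landmark_of(c,"ball")][:3])
    if len(sys.argv)>1 and c=="scene": cv2.imwrite(sys.argv[1],cv2.resize(f["image"][130:320,130:500],None,fx=2,fy=2))
E
python3 st.py; python3 look.py
```

```text
7.4 tcp [0.515  0.2446 0.0893] gutter frame [-0.2181  0.0005  0.0412] tip [-0.2198  0.0005  0.0273] yaw 101.17 w -0.0005107154913225103 F [-1.11  5.41  3.15] Ffing 2.9512740997597575
start ball in tool axes [-0.0193 -0.0003  0.0079] stopped-ball [-0.358   0.0034 -0.0348]
top [[-0.1845, 0.0031, 0.0285, 0.89], [-0.2424, -0.1142, -0.0105, 0.69]]
scene [[-0.1833, 0.0033, 0.0301, 0.83], [-0.2466, -0.1164, -0.0163, 0.69]]
```

step_arm(
  rows=[
    {"gripper": 0,"tx": -0.004,"ty": 0,"tz": -0.0005,"turn": 0},
    {"gripper": 0,"tx": -0.004,"ty": 0,"tz": -0.0005,"turn": 0},
    {"gripper": 0,"tx": -0.004,"ty": 0,"tz": -0.0005,"turn": 0},
    {"gripper": 0,"tx": -0.004,"ty": 0,"tz": -0.0005,"turn": 0},
    {"gripper": 0,"tx": -0.004,"ty": 0,"tz": -0.0005,"turn": 0},
  ],
)

```text
time_s: 8.1
position: [0.5183, 0.2245, 0.0913]
eef_rot: [[-0.194, 0.981, 0.001], [0.981, 0.194, 0.002], [0.002, 0.001, -1.0]]
wrist_force: [-0.6, 5.4, 3.5]
gripper_width: 0.0001
finger_force: 2.9
```

```bash
python3 st.py; python3 look.py pics/s3.png
```

```text
8.1 tcp [0.5183 0.2245 0.0913] gutter frame [-0.1977 -0.0004  0.0407] tip [-0.1994 -0.0004  0.0268] yaw 101.2 w 0.0001492631543864995 F [-0.63  5.42  3.51] Ffing 2.942216321825981
start ball in tool axes [0.0011 0.0004 0.0099] stopped-ball [-0.3378  0.0038 -0.0324]
top [[-0.1656, 0.0029, 0.0302, 0.75], [-0.243, -0.1108, -0.0145, 0.51]]
scene [[-0.1622, 0.0027, 0.032, 0.89], [-0.2446, -0.1161, -0.016, 0.67], [-0.0412, 0.148, -0.069, 0.54]]
```

View pics/s3.png

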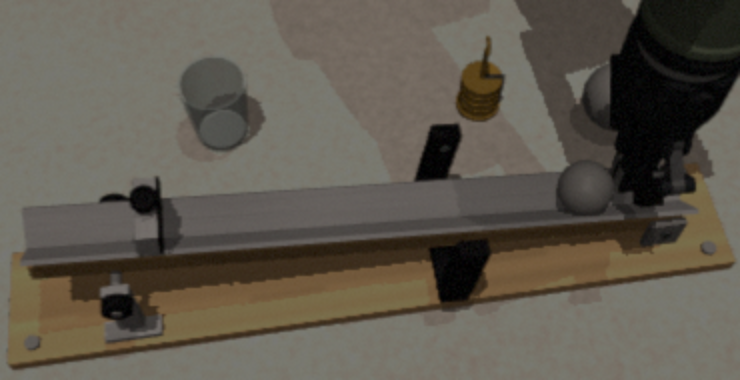

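The crop shows the ball at (585,188), rolling with the fingers and staying in the groove about 34 mm ahead of the TCP. Now I push on through the gate at (460,160) and (460,265).

step_arm(
  rows=[
    {"gripper": 0,"tx": -0.006,"ty": 0.0002,"tz": -0.0007,"turn": 0},
    {"gripper": 0,"tx": -0.008,"ty": 0.0002,"tz": -0.001,"turn": 0},
    {"gripper": 0,"tx": -0.01,"ty": 0.0002,"tz": -0.0012,"turn": 0},
    {"gripper": 0,"tx": -0.01,"ty": 0.0002,"tz": -0.0012,"turn": 0},
    {"gripper": 0,"tx": -0.01,"ty": 0.0002,"tz": -0.0012,"turn": 0},
    {"gripper": 0,"tx": -0.01,"ty": 0.0002,"tz": -0.0012,"turn": 0},
    {"gripper": 0,"tx": -0.01,"ty": 0.0002,"tz": -0.0012,"turn": 0},
    {"gripper": 0,"tx": -0.01,"ty": 0.0002,"tz": -0.0012,"turn": 0},
    {"gripper": 0,"tx": -0.008,"ty": 0.0002,"tz": -0.001,"turn": 0},
    {"gripper": 0,"tx": -0.006,"ty": 0.0002,"tz": -0.0008,"turn": 0},
  ],
)

```text
time_s: 9.3
position: [0.5369, 0.1381, 0.1017]
eef_rot: [[-0.194, 0.981, -0.001], [0.981, 0.194, 0.002], [0.002, -0.0, -1.0]]
wrist_force: [-1.4, 6.0, 3.9]
gripper_width: 0.0
finger_force: 3.1
```

```bash
python3 st.py; python3 look.py
```

```text
9.3 tcp [0.5369 0.1381 0.1017] gutter frame [-0.1088  0.0002  0.0403] tip [-0.1105  0.0002  0.0264] yaw 101.18 w 2.910897119303981e-05 F [-1.44  6.02  3.92] Ffing 3.1363952066749334
start ball in tool axes [ 0.0894 -0.0011  0.0205] stopped-ball [-0.2494  0.0024 -0.0217]
top [[-0.0763, -0.0007, 0.0252, 0.55]]
scene [[-0.2471, -0.1161, -0.0176, 0.79], [-0.0748, -0.0009, 0.0305, 0.66]]
```

step_arm(
  rows=[
    {"gripper": 0,"tx": -0.008,"ty": 0.0001,"tz": -0.001,"turn": 0},
    {"gripper": 0,"tx": -0.01,"ty": 0.0001,"tz": -0.0012,"turn": 0},
    {"gripper": 0,"tx": -0.01,"ty": 0.0001,"tz": -0.0012,"turn": 0},
    {"gripper": 0,"tx": -0.01,"ty": 0.0001,"tz": -0.0012,"turn": 0},
    {"gripper": 0,"tx": -0.01,"ty": 0.0001,"tz": -0.0012,"turn": 0},
    {"gripper": 0,"tx": -0.01,"ty": 0.0001,"tz": -0.0012,"turn": 0},
    {"gripper": 0,"tx": -0.01,"ty": 0.0001,"tz": -0.0012,"turn": 0},
    {"gripper": 0,"tx": -0.01,"ty": 0.0001,"tz": -0.0012,"turn": 0},
    {"gripper": 0,"tx": -0.01,"ty": 0.0001,"tz": -0.0012,"turn": 0},
    {"gripper": 0,"tx": -0.01,"ty": 0.0001,"tz": -0.0012,"turn": 0},
    {"gripper": 0,"tx": -0.01,"ty": 0.0001,"tz": -0.0012,"turn": 0},
    {"gripper": 0,"tx": -0.01,"ty": 0.0001,"tz": -0.0012,"turn": 0},
    {"gripper": 0,"tx": -0.01,"ty": 0.0001,"tz": -0.0012,"turn": 0},
    {"gripper": 0,"tx": -0.01,"ty": 0.0001,"tz": -0.0012,"turn": 0},
    {"gripper": 0,"tx": -0.01,"ty": 0.0001,"tz": -0.0012,"turn": 0},
    {"gripper": 0,"tx": -0.01,"ty": 0.0001,"tz": -0.0012,"turn": 0},
    {"gripper": 0,"tx": -0.01,"ty": 0.0001,"tz": -0.0012,"turn": 0},
    {"gripper": 0,"tx": -0.006,"ty": 0.0001,"tz": -0.0008,"turn": 0},
    {"gripper": 0,"tx": -0.004,"ty": 0,"tz": -0.0005,"turn": 0},
  ],
)

```text
time_s: 11.4
position: [0.5734, -0.0364, 0.1229]
eef_rot: [[-0.195, 0.981, -0.001], [0.981, 0.195, 0.001], [0.001, -0.001, -1.0]]
wrist_force: [-0.8, 5.5, 2.2]
gripper_width: -0.0
finger_force: 2.4
```

```bash
python3 st.py; python3 look.py pics/s4.png
```

```text
11.4 tcp [ 0.5734 -0.0364  0.1229] gutter frame [0.0708 0.0003 0.0396] tip [0.0691 0.0003 0.0257] yaw 101.22 w -2.530020178196085e-05 F [-0.85  5.47  2.2 ] Ffing 2.367720678448677
start ball in tool axes [ 0.2677 -0.0029  0.0418] stopped-ball [-0.0711  0.0004 -0.0001]
top [[-0.2418, -0.1144, -0.0104, 0.76], [0.1001, -0.001, 0.0303, 0.6]]
scene [[0.102, 0.0004, 0.0299, 0.8], [-0.2444, -0.115, -0.0171, 0.78], [-0.2261, 0.0034, 0.0169, 0.31]]
```

View pics/s4.png

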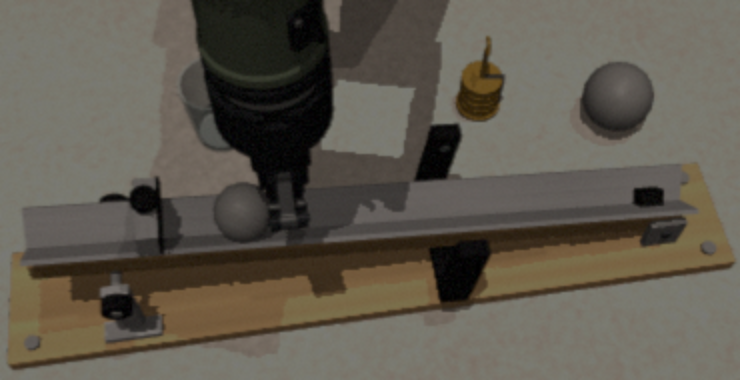

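The ball at (242,212) is past the gate and about 38 mm short of the stop at (160,215).

step_arm(
  rows=[
    {"gripper": 0,"tx": -0.005,"ty": 0,"tz": -0.0006,"turn": 0},
    {"gripper": 0,"tx": -0.005,"ty": 0,"tz": -0.0006,"turn": 0},
    {"gripper": 0,"tx": -0.005,"ty": 0,"tz": -0.0006,"turn": 0},
    {"gripper": 0,"tx": -0.005,"ty": 0,"tz": -0.0006,"turn": 0},
    {"gripper": 0,"tx": -0.005,"ty": 0,"tz": -0.0006,"turn": 0},
    {"gripper": 0,"tx": -0.004,"ty": 0,"tz": -0.0005,"turn": 0},
    {"gripper": 0,"tx": -0.002,"ty": 0,"tz": -0.0002,"turn": 0},
  ],
)

```text
time_s: 12.3
position: [0.5795, -0.0663, 0.1269]
eef_rot: [[-0.194, 0.981, -0.0], [0.981, 0.194, 0.002], [0.002, -0.0, -1.0]]
wrist_force: [-0.8, 5.0, 3.4]
gripper_width: 0.0003
finger_force: 2.9
```

step_arm(
  rows=[
    {"gripper": 0,"tx": -0.002,"ty": 0,"tz": -0.0002,"turn": 0},
    {"gripper": 0,"tx": -0.001,"ty": 0,"tz": -0.0001,"turn": 0},
  ],
)

```text
time_s: 12.5
position: [0.5801, -0.0691, 0.1272]
eef_rot: [[-0.194, 0.981, -0.001], [0.981, 0.194, 0.002], [0.002, -0.0, -1.0]]
wrist_force: [-1.0, 5.6, 3.5]
gripper_width: -0.0001
finger_force: 3.0
```

step_arm(
  rows=[
    {"gripper": 0,"tx": -0.002,"ty": 0,"tz": -0.0002,"turn": 0},
    {"gripper": 0,"tx": 0,"ty": 0,"tz": 0,"turn": 0},
  ],
)

```text
time_s: 12.7
position: [0.5805, -0.0715, 0.1273]
eef_rot: [[-0.195, 0.981, -0.0], [0.981, 0.195, 0.001], [0.001, -0.0, -1.0]]
wrist_force: [-0.4, 4.0, 2.5]
gripper_width: 0.0002
finger_force: 2.1
```

```bash
python3 st.py; python3 look.py
```

```text
12.7 tcp [ 0.5805 -0.0715  0.1273] gutter frame [0.1068 0.0002 0.0396] tip [0.1051 0.0002 0.0257] yaw 101.23 w 0.00020592535178044153 F [-0.41  3.97  2.53] Ffing 2.1431242302060127
start ball in tool axes [ 0.3035 -0.0031  0.0462] stopped-ball [-0.0354  0.0001  0.0043]
top []
scene [[0.1402, 0.0002, 0.0323, 0.94], [-0.2443, -0.1146, -0.0145, 0.57]]
```

step_arm(
  rows=[
    {"gripper": 0,"tx": -0.001,"ty": 0,"tz": -0.0001,"turn": 0},
    {"gripper": 0,"tx": -0.001,"ty": 0,"tz": -0.0001,"turn": 0},
  ],
)

```text
time_s: 13.1
position: [0.5808, -0.073, 0.1275]
eef_rot: [[-0.194, 0.981, -0.001], [0.981, 0.194, 0.002], [0.002, -0.0, -1.0]]
wrist_force: [-1.3, 7.8, 2.5]
gripper_width: -0.0
finger_force: 4.3
```

step_arm(
  rows=[
    {"gripper": 0,"tx": -0.001,"ty": 0,"tz": -0.0001,"turn": 0},
    {"gripper": 0,"tx": -0.001,"ty": 0,"tz": -0.0001,"turn": 0},
  ],
)

```text
time_s: 13.3
position: [0.5808, -0.0733, 0.1275]
eef_rot: [[-0.193, 0.981, -0.002], [0.981, 0.193, 0.005], [0.005, -0.001, -1.0]]
wrist_force: [-1.4, 14.0, 4.1]
gripper_width: 0.0002
finger_force: 7.2
```

The force rises to 14 N with no further advance, so the ball is against the stop. I hold for a moment and check.

step_arm(
  rows=[
    {"gripper": 0,"tx": 0,"ty": 0,"tz": 0,"turn": 0},
    {"gripper": 0,"tx": 0,"ty": 0,"tz": 0,"turn": 0},
    {"gripper": 0,"tx": 0,"ty": 0,"tz": 0,"turn": 0},
  ],
)

```text
time_s: 13.6
position: [0.5808, -0.0732, 0.1275]
eef_rot: [[-0.194, 0.981, -0.002], [0.981, 0.194, 0.005], [0.005, -0.001, -1.0]]
wrist_force: [-2.8, 11.4, 4.2]
gripper_width: -0.0001
finger_force: 6.1
```

```bash
python3 st.py; python3 look.py; python3 - <<'E'
from h import *
f=r.grab_frame("scene");cv2.imwrite("pics/s5.png",cv2.resize(f["image"][190:300,140:300],None,fx=4.5,fy=4.5,interpolation=2))
E
```

```text
13.6 tcp [ 0.5808 -0.0732  0.1275] gutter frame [1.086e-01 1.000e-04 3.950e-02] tip [1.069e-01 1.000e-04 2.560e-02] yaw 101.17 w -6.236302916765161e-05 F [-2.82 11.38  4.15] Ffing 6.08590230345726
start ball in tool axes [ 0.305  -0.0033  0.0476] stopped-ball [-0.0337  0.0003  0.0043]
top [[-0.2405, -0.1123, -0.0099, 0.7], [0.1603, 0.0023, 0.0324, 0.21]]
scene [[0.1419, -0.0013, 0.032, 0.86], [-0.244, -0.1144, -0.0156, 0.81]]
```

View pics/s5.png

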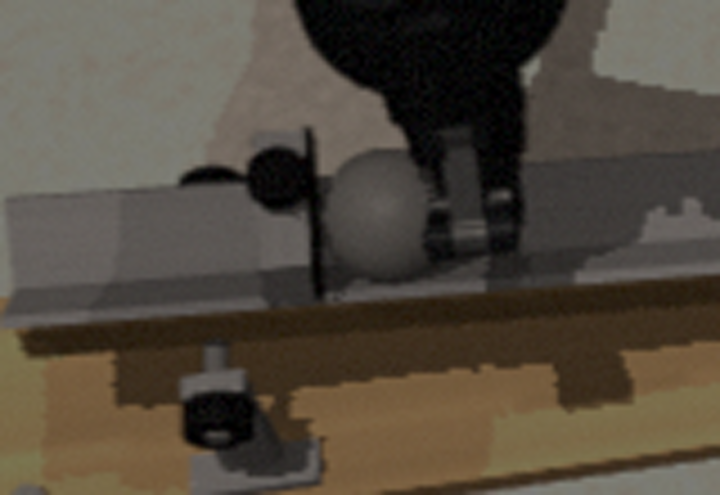

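The crop shows the ball at (378,215) against the rubber face at (318,215), with the fingertips at (440,235) on it. The steady push is about 11 N, so I hand in.

```bash
python3 -c "
from station import r
print(r.finish_job())"
```

```text
the job is handed in; nothing more can be done
None
```

The ball is up the gutter, past the light gate and against the start stop, held there by the closed fingertips with about 11 N; I handed the job in at about 14 s, but the hand-in returned no verdict.

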